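# Dispense one spacer ring and nudge it into the nest

## Robot

A 7-joint arm with a two-finger parallel gripper is mounted at the origin on the work surface. World frame = base frame: x ahead of the robot, y to its left, z up, the work surface at z = 0. Lengths are in m, angles in rad, forces in N, time in s.
With the tool pointing down it reaches from about 0.425 to 0.875 m from the base axis. Payload 4.7 kg.
Tool frame: the origin (TCP) lies midway between the tips of the shut fingers; the grasp point (between the pads) lies 19 mm behind it; y points along the fingers, z is the direction in which the jaws open and shut, and the axes are right-handed (so a half turn about y gives the same grasp; the last joint's range is limited). The gripper opens to 87 mm and grips with 3 to 60 N. Pads are 19 mm wide; open, the fingers measure 117 mm over their backs; the gripper's body (75 mm by 190 mm) begins 51 mm behind the grasp point.
Start: joints at [-1.176, 0.321, -0.07, 1.45, 0.023, 1.371, -0.057], TCP at [0.242, 0.603, 0.223] pointing down, gripper open.
Joint ranges: [-2.86, 2.86], [-0.3, 2.09], [-1.38, 1.24], [0.06, 2.45], [-1.56, 4.7], [0.09, 2.05], [-2.69, 2.69]. Speed limits (rad/s): [2.57, 2.57, 3.14, 3.14, 3.14, 3.14, 3.14].

## Interface

Orientations are given as a rotation vector (axis times angle).
In Python, from bench import ctrl gives the robot as it stands.
- The arm moves only by the tool play_rows, never from a script. Its arguments are lists of equal length, an entry for each row: "translation": the shift along the tool's x, y, z in mm, a list of three; "turn": the turn, a rotation vector about the tool's x, y, z in rad, a list of three; "fingers": the opening, from -1 (shut) to 1 (fully open), so that 0 is half open. In form: {"translation": [[dx, dy, dz], ...], "turn": [[wx, wy, wz], ...], "fingers": [fingers, ...]}. A call has exactly 10 rows; each row shifts and turns the commanded pose from where the row before left it, along the tool's axes as they then stand; what a row does not reach is not made up. A row lasts 1/12 s, in which the tool goes at most 41.7 mm and 7.16 degrees, less where a joint would pass 70% of its speed; a pose out of reach is approached as far as the arm can. A call with a gripper value outside its range is refused whole. The fingers move at their own pace and stop on an object; "grip_force" is the grip in N (left out, the last holds). Time passes only in rows, so rows that do not move let the fingers close, or fill a call up. It gives the time, the measured TCP pose, the force and the opening at its end, in the units of the state.
- ctrl.get_state(): the state, without advancing time (a new reading comes with each control period).
- ctrl.get_image(name): name is "scene" or "top" or "wrist"; returns the picture (480x640x3 uint8, blue, green, red); there is no depth.
- ctrl.camera_info(name): a dict with "camera_matrix" (3x3 intrinsics, pixels), "R" (3x3) and "t" (3): a world point X has camera coordinates R X + t. Camera axes: x right, y down, z forward; pixel columns grow to the right and rows downward; lengths in m; the calibration is good to about 2 mm. A picture is of the moment at which its call begins: read the wrist's pose just before it. camera_info takes no time and is no camera call; for the wrist camera it gives the pose at the moment of the call.
- ctrl.close_job(): hands the job in, once; it reports no verdict.
The state is a dict: "time": time; "joint_positions": joint angles; "qd": joint speeds; "joint_torque": joint torques, N m; "position": TCP position; "tool_rot": TCP orientation; "ft_force": force on the tool from outside, world axes, zero at the start; "torque": the same for the moment, N m; "grip_width": opening from 0.0 (shut) to 1.0 (fully open).
Only numpy, scipy, OpenCV 4.12 (cv2) and the standard library are available. Lean on these libraries where they do the work, as an engineer would, in place of code of your own. Each camera call takes 0.05 s, during which the arm holds its last target.

## Task

Press the feeder's plunger all the way down once and let it come back up, so that a single spacer ring is ejected in front of the magazine; then nudge that ring sideways over the plate with the fingertips until it lies flat and wholly between the two low rails of the nest. Do not lift any ring, dispense no second one, and leave the other things where they stand.

Things in the scene. Friction and masses are not known exactly. Their poses are not given: they have to be found in the camera images.
- feeder: Ring feeder fixed on the bench. Origin: on the bench under the magazine's axis; z up, x = direction of ejection (away from the robot), y left. Dark steel plate, top at z 8 mm, x -115 to 85, y -165 to 165 mm. Plunger housing: x -106 to -40, y +-23, 42 mm high; plunger on top at x = -73 mm. Stop lip in front: x 66 to 74, y +-35 mm, 8 mm high above the plate.
- magazine (a point): On the magazine's axis at the plate's top surface (feeder x 0, y 0, z 8 mm). The magazine is an upright grey square tube, 46 by 46 mm outside, up to 52 mm above the bench, holding a stack of four rings; mouth at its foot towards feeder +x.
- landing (a point): Point on the plate's top surface where the centre of an ejected ring comes to lie after a full slow press, within a few mm: feeder x = 45 mm, y = 0.
- plunger_top (a point): Centre of the top face of the plunger's round black cap, 36 mm across; 84 mm above the bench when up. Moves with the plunger.
- plunger (a joint): Plunger travel, m: 0 up, 0.024 fully down (stop). Press straight down; a spring returns it. Takes 4 N at the start, 7 to 12 N at the end. The hidden pusher moves twice as far: a full stroke pushes the lowest ring clear of the mouth; once the plunger is up again the stack drops by one ring. Press slowly (a few cm/s) or the ring slides on towards the lip.
- ring0_centre (a point): Centre of the lowest ring of the stack, the one to be ejected: plain aluminium spacer ring, 36 mm outside, 14 mm hole, 10 mm thick, about 25 g, lying flat (z axis = the ring's axis). Its centre is 5 mm above the plate.
- ring1_centre (a point): Centre of the second ring from below, an identical ring. It must stay in the magazine.
- ring2_centre (a point): Centre of the third ring. It must stay in the magazine.
- ring3_centre (a point): Centre of the top ring. It must stay in the magazine.
- nest: Nest fixed on the plate, left or right of the landing (105 to 125 mm from it along feeder y): two parallel aluminium rails 60 mm long (along y), 8 mm wide, 8 mm high, 50 mm apart inside, open at both ends. Origin: midway between the rails, on the plate's top; axes parallel to the feeder's.
- dropper: Bystander: small black dropper bottle, 26 mm across, 58 mm tall, standing loose on the plate at the other side of the landing from the nest, 105 to 125 mm from it. Origin: centre of its foot.
- spraycan: Bystander: loose spray can, 52 mm across, 150 mm tall, standing on the bench right of the plate. Origin: centre of its foot.
- driver: Bystander: loose screwdriver lying on the bench beyond the plate. Origin: underside, mid-length; 200 mm long.
- brush: Bystander: loose brush lying on the bench left of the plate. Origin: underside, mid-length; 200 mm long.

How it is judged:
On the way, in this order (a step that is already met when the one before it is completed fails the run):
1. the plunger is pressed down and has pushed the lowest ring out in front of the magazine (value of joint plunger above 0.02 m and x of ring0_centre in the frame of feeder above 0.036 m), for 0.05 s.
2. the plunger is up again, the stack has dropped and the ring lies in front of the mouth (value of joint plunger below 0.003 m and horizontal distance between each of ring1_centre, ring2_centre, ring3_centre and magazine below 0.006 m and z of ring1_centre in the frame of feeder below 0.0165 m), for 0.2 s.
3. the ring lies flat, wholly between the rails of the nest (x of ring0_centre in the frame of nest between -0.011 and 0.011 m and y of ring0_centre in the frame of nest between -0.0135 and 0.0135 m and z of ring0_centre in the frame of nest below 0.009 m and angle between ring0_centre's own z axis and vertical below 0.12 rad), for 0.2 s.
At the end, for the whole second after the job is handed in: The ejected ring lies at rest and flat on the plate between the nest's rails, its centre within 13.5 mm of the nest's middle along the rails (11 mm across); the plunger is up (within 3 mm); the other three rings are in the magazine, within 6 mm of its axis, dropped down onto the plate (all of step 2 and all of step 3 and linear speed of ring0 below 0.01 m/s); the robot touches nothing.
It fails at once if a ring is lifted: the ejected ring more than 12 mm, or the top ring above its place in the stack by 10 mm (z of ring0_centre in the frame of feeder above 0.025 m or z of ring3_centre in the frame of feeder above 0.053 m).
It fails at once if a second ring leaves the magazine (12 mm off its axis) (horizontal distance between any of ring1_centre, ring2_centre, ring3_centre and magazine above 0.012 m).
It fails at once if a bystander is moved by more than 15 mm (distance of any of dropper, spraycan, driver, brush from where it was at the start of the episode above 0.015 m).
It also fails if it takes over 45 s, if anything falls off the work surface, if the arm or the gripper's body presses on something with over 40 N, if the wrist force passes 120 N, or if a joint passes its speed limit or range.

## Working session

There is one attempt and no reset: what is moved stays moved. The work goes in short steps, Python scripts to look and compute and a tool call to move; the robot and the scene stay as the last step left them, time stands still between calls to the robot, and variables do not carry over. Pictures are saved under pics/ and viewed, and the job is handed in when it is done.

Besides the shell and the picture viewer there is one more tool, called after "Call:" as a command line: name --argument value ..., lists and objects as JSON in quotes. play_rows: Moves the arm, as the interface text tells. Its arguments: {"type":"object","properties":{"translation":{"type":"array"},"turn":{"type":"array"},"fingers":{"type":"array"},"grip_force":{"type":"number"}},"required":["translation","turn","fingers"]}

```bash
ls; mkdir -p pics; python3 - <<'E'
from bench import ctrl
import cv2,json
s=ctrl.get_state();print(s)
for n in("scene","top"):
    cv2.imwrite(f"pics/{n}0.png",ctrl.get_image(n));i=ctrl.camera_info(n);print(n,i)
E
```

```text
pics
{'time': 0.0, 'joint_positions': array([-1.17589888,  0.32181768, -0.07011245,  1.45172778,  0.02261258,
        1.37078524, -0.05688569]), 'qd': array([ 0.00034081,  0.00064141, -0.00159051,  0.00040007,  0.00056421,
        0.00117093, -0.00072758]), 'joint_torque': array([ 1.31760762e-04, -4.91293502e+01, -4.03269734e-01, -3.12519407e+01,
       -6.37760991e-02,  4.39606409e-02,  1.76724748e-04]), 'position': array([0.24140086, 0.6028913 , 0.2214387 ]), 'tool_rot': array([-1.55201723,  0.29898145, -0.2985611 ]), 'ft_force': array([-0.41204555,  0.90084429,  0.57330392]), 'torque': array([-0.04464892, -0.0534312 ,  0.02562058]), 'grip_width': 1.0019827339787715}
scene {'camera_matrix': array([[464.90294195,   0.        , 317.77718606],
       [  0.        , 464.90294195, 245.25264775],
       [  0.        ,   0.        ,   1.        ]]), 'R': array([[ 0.83211536,  0.55443828, -0.01349862],
       [ 0.38640277, -0.59703937, -0.70301984],
       [-0.39784032,  0.5797777 , -0.71104212]]), 't': array([-0.52794789, -0.15157509,  1.24457341])}
top {'camera_matrix': array([[552.8735512 ,   0.        , 312.74872863],
       [  0.        , 552.8735512 , 247.0778396 ],
       [  0.        ,   0.        ,   1.        ]]), 'R': array([[-0.00140302, -0.99974037,  0.0227427 ],
       [-0.98593936, -0.00241733, -0.16708604],
       [ 0.16709763, -0.02265735, -0.98567998]]), 't': array([0.02751822, 0.61303392, 0.98357022])}
```

View pics/scene0.png

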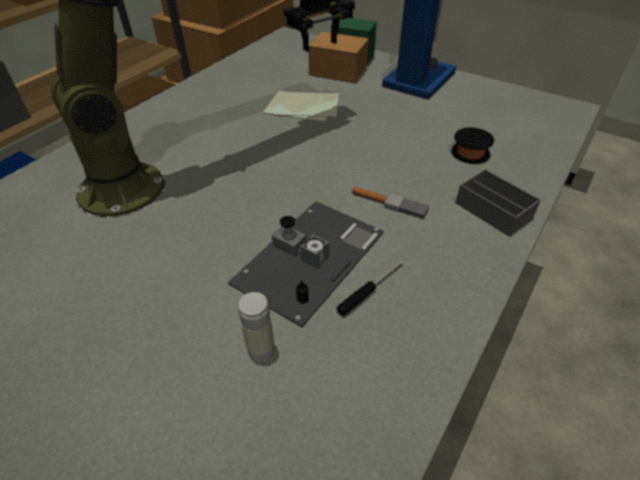

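View pics/top0.png

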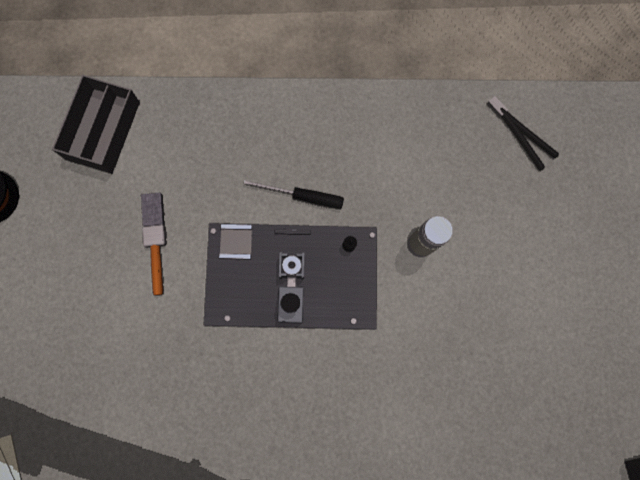

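The scene view shows the feeder, with the nest at its left and the bottle at its right. In the top view, the plate spans (208,224) to (377,328), the plunger cap is at (290,303), the magazine at (291,265), the nest at (236,241) and the dropper at (349,244). Next I'll measure these.

```bash
cat > h.py <<'E'
import numpy as np,cv2
from bench import ctrl
def ray(n,uv,z,info=None):
    i=info or ctrl.camera_info(n);K,R,t=map(np.asarray,(i["camera_matrix"],i["R"],i["t"]))
    d=R.T@np.linalg.solve(K,[uv[0],uv[1],1.]);c=-R.T@t
    return c+d*(z-c[2])/d[2]
def proj(n,X,info=None):
    i=info or ctrl.camera_info(n);K,R,t=map(np.asarray,(i["camera_matrix"],i["R"],i["t"]))
    p=K@(R@np.asarray(X)+t);return p[:2]/p[2]
E
python3 - <<'E'
from h import *
im=cv2.imread("pics/top0.png");g=cv2.cvtColor(im,cv2.COLOR_BGR2GRAY)
cr=im[205:345,190:390];cv2.imwrite("pics/c0.png",cv2.resize(cr,None,fx=4,fy=4,interpolation=cv2.INTER_CUBIC))
m=((g<85)*255).astype(np.uint8);m[:205]=0;m[345:]=0;m[:,:190]=0;m[:,390:]=0
m=cv2.morphologyEx(m,cv2.MORPH_OPEN,np.ones((7,7)))
cs,_=cv2.findContours(m,cv2.RETR_EXTERNAL,cv2.CHAIN_APPROX_NONE);c=max(cs,key=cv2.contourArea)
h=cv2.convexHull(c)
# project plate contour to plane z=8mm
P=np.array([ray("top",p[0],.008)[:2] for p in h],np.float32)
r=cv2.minAreaRect(P);print(cv2.contourArea(c),r,cv2.boxPoints(r))
E
```

```text
14143.0 ((0.5648603439331055, 0.06887077540159225), (0.32924506068229675, 0.2002105563879013), 88.82111358642578) [[ 0.4613893  -0.09365735]
 [ 0.6615575  -0.09777648]
 [ 0.6683314   0.23139891]
 [ 0.4681632   0.23551804]]
```

View pics/c0.png

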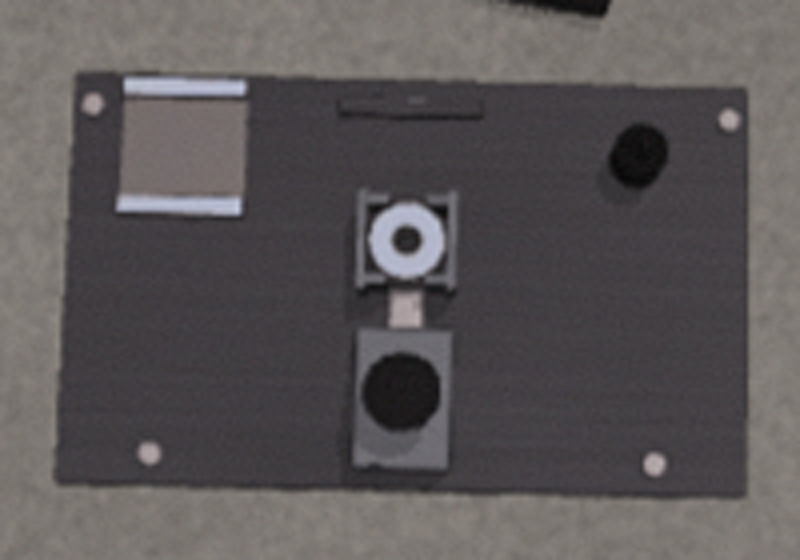

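```bash
python3 - <<'E'
from h import *
from scipy.spatial.transform import Rotation as Ro
s=ctrl.get_state();T=Ro.from_rotvec(s["tool_rot"]).as_matrix();print("T cols\n",T.round(3))
O=np.array([.5799,.0686]);a=-.0206;R=np.array([[np.cos(a),-np.sin(a)],[np.sin(a),np.cos(a)]])
F=lambda p:((p[:2]-O)@R*1000).round(1)
im=cv2.imread("pics/top0.png");g=cv2.cvtColor(im,cv2.COLOR_BGR2GRAY)
def cen(m,x0,y0,x1,y1):
    k=np.zeros_like(m);k[y0:y1,x0:x1]=m[y0:y1,x0:x1];M=cv2.moments(k,True);return (M['m10']/M['m00'],M['m01']/M['m00']),M['m00']
blk=((g<32)*255).astype(np.uint8)
wh=((g>150)*255).astype(np.uint8)
c,n=cen(blk,278,288,304,316);p=ray("top",c,.084);print("cap",c,n,p,F(p))
c,n=cen(blk,338,232,362,254);p=ray("top",c,.056);print("dropper",c,n,p,F(p))
c,n=cen(wh,216,222,256,232);p1=ray("top",c,.016);print("rail1",c,n,p1,F(p1))
c,n=cen(wh,216,250,256,262);p2=ray("top",c,.016);print("rail2",c,n,p2,F(p2),F((p1+p2)/2))
c,n=cen(wh,278,252,306,280);p=ray("top",c,.048);print("ring3",c,n,p,F(p))
c,n=cen(wh,418,215,455,245);p=ray("top",c,.15);print("can",c,n,p,F(p))
p=np.array([-73,0])/1000;w=O+R@p;print("plunger world",w)
d=np.array([w[0],w[1],.16])-s["position"];print("delta world",d,"tool mm",T.T@d*1000)
# scene-cam check of cap
print("scene cap px expected",proj("scene",[w[0],w[1],.084]))
i=cv2.imread("pics/scene0.png");cv2.imwrite("pics/s0.png",cv2.resize(i[195:330,220:400],None,fx=4,fy=4,interpolation=cv2.INTER_CUBIC))
Tt=np.array([[np.cos(a),0,-np.sin(a)],[np.sin(a),0,np.cos(a)],[0,-1,0]]);print(np.linalg.det(Tt))
for sgn in(1,-1):
    x=np.array([np.cos(a),np.sin(a),0])*sgn;y=np.array([0,0,-1]);z=np.cross(x,y);D=np.c_[x,y,z]
    print(sgn,"turn tool",Ro.from_matrix(T.T@D).as_rotvec())
E
```

```text
T cols
 [[ 0.928 -0.001  0.372]
 [-0.372 -0.002  0.928]
 [ 0.    -1.    -0.002]]
cap (289.9807692307692, 302.5269230769231) 260.0 [0.5072792  0.06925583 0.084     ] [-72.6  -0.8]
dropper (349.10059171597635, 243.82248520710058) 169.0 [ 0.61855121 -0.03998305  0.056     ] [  40.9 -107.8]
rail1 (235.52272727272728, 226.0340909090909) 88.0 [0.66009648 0.17703188 0.016     ] [ 77.9 110.1]
rail2 (234.4468085106383, 255.6595744680851) 94.0 [0.60187262 0.17782356 0.016     ] [ 19.7 109.7] [ 48.8 109.9]
ring3 (291.39800995024876, 264.76616915422886) 201.0 [0.57999966 0.06765333 0.048     ] [ 0.1 -0.9]
can (438.2708333333333, 229.39930555555554) 576.0 [ 0.62744816 -0.18448918  0.15      ] [  52.8 -252.1]
plunger world [0.50691549 0.07010369]
delta world [ 0.26544243 -0.53285104 -0.06159339] tool mm [ 444.4742143    62.30198222 -395.91008437]
scene cap px expected [286.71698133 219.54683847]
0.9999999999999999
1 turn tool [ 1.67096735e-03 -3.60228949e-01 -1.95289359e-04]
-1 turn tool [2.74560810e-04 2.78136274e+00 2.34924294e-03]
```

View pics/s0.png

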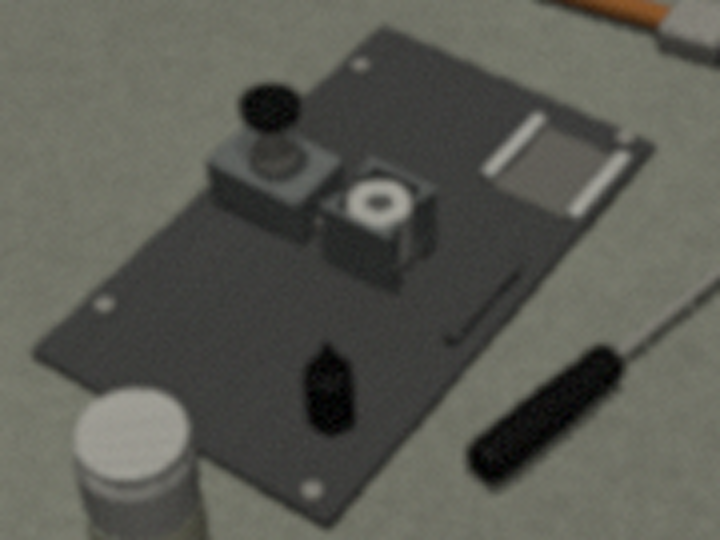

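Call:
play_rows --translation '[[0,0,0],[0,0,0],[0,0,0],[0,0,0],[20,0,-36],[20,0,-36],[20,0,-36],[20,0,-36],[20,0,-36],[20,0,-36]]' --turn '[[0,-0.09,0],[0,-0.09,0],[0,-0.09,0],[0,-0.09,0],[0,0,0],[0,0,0],[0,0,0],[0,0,0],[0,0,0],[0,0,0]]' --fingers '[-1,-1,-1,-1,-1,-1,-1,-1,-1,-1]' --grip_force 10

```text
time: 0.93
position: [0.3575, 0.3829, 0.2222]
tool_rot: [-1.571, 0.016, -0.016]
ft_force: [1.2, 0.7, -0.8]
grip_width: 0.329
```

Call:
play_rows --translation '[[17,6,-34],[17,6,-34],[17,6,-34],[17,6,-34],[17,6,-34],[17,6,-34],[17,6,-34],[17,6,-34],[0,0,0],[0,0,0]]' --turn '[[0,0,0],[0,0,0],[0,0,0],[0,0,0],[0,0,0],[0,0,0],[0,0,0],[0,0,0],[0,0,0],[0,0,0]]' --fingers '[-1,-1,-1,-1,-1,-1,-1,-1,-1,-1]'

```text
time: 1.77
position: [0.4876, 0.1076, 0.1739]
tool_rot: [-1.571, 0.022, -0.02]
ft_force: [-0.3, 1.0, 0.1]
grip_width: 0.001
```

```bash
cat >> h.py <<'E'
from scipy.spatial.transform import Rotation as Ro
O=np.array([.5799,.0678]);a=-.0206;RF=np.array([[np.cos(a),-np.sin(a)],[np.sin(a),np.cos(a)]])
F=lambda p:((np.asarray(p)[:2]-O)@RF*1000).round(1)
def go(fx,fy,z):
    s=ctrl.get_state();T=Ro.from_rotvec(s["tool_rot"]).as_matrix()
    w=O+RF@(np.array([fx,fy])/1000);d=np.array([w[0],w[1],z])-s["position"]
    x=np.array([np.cos(a),np.sin(a),0]);y=np.array([0,0,-1.]);D=np.c_[x,y,np.cross(x,y)]
    print("t",s["time"],"pos",s["position"].round(4),"F",F(s["position"]),"f",s["ft_force"].round(1),"grip",round(s["grip_width"],3),"\nneed tool mm",(T.T@d*1000).round(1),"turn",Ro.from_matrix(T.T@D).as_rotvec().round(4))
E
python3 - <<'E'
from h import *
go(-73,0,.09)
E
```

```text
t 1.7667 pos [0.4876 0.1076 0.1739] F [-93.1  37.8] f [-0.3  1.   0.1] grip 0.001 
need tool mm [ 20.4  83.9 -37.7] turn [ 0.0006 -0.0058 -0.0011]
```

Call:
play_rows --translation '[[5,0,-9.5],[5,0,-9.5],[5,0,-9.5],[5,0,-9.5],[0,20,0],[0,20,0],[0,20,0],[0,18,0],[0,0,0],[0,0,0]]' --turn '[[0,-0.006,0],[0,0,0],[0,0,0],[0,0,0],[0,0,0],[0,0,0],[0,0,0],[0,0,0],[0,0,0],[0,0,0]]' --fingers '[-1,-1,-1,-1,-1,-1,-1,-1,-1,-1]'

```text
time: 2.6
position: [0.5063, 0.0716, 0.0961]
tool_rot: [-1.572, 0.013, -0.01]
ft_force: [0.7, -0.3, 0.3]
grip_width: 0.009
```

```bash
python3 - <<'E'
from h import *
go(-73,0,.06)
cv2.imwrite("pics/s1.png",cv2.resize(ctrl.get_image("scene")[150:300,200:400],None,fx=4,fy=4,interpolation=cv2.INTER_CUBIC))
E
```

```text
t 2.6 pos [0.5063 0.0716 0.0961] F [-73.7   2.3] f [ 0.7 -0.3  0.3] grip 0.009 
need tool mm [ 0.7 36.1 -2.2] turn [ 0.0008  0.0058 -0.0019]
```

View pics/s1.png

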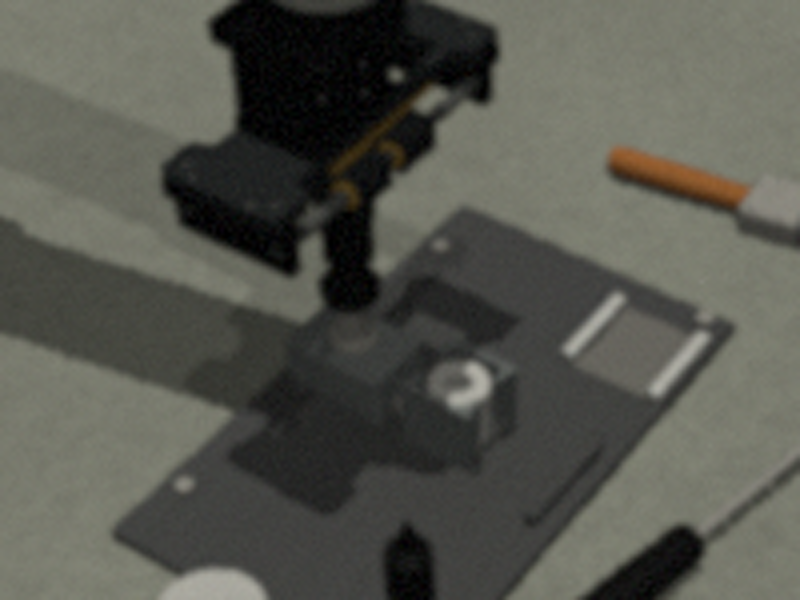

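The shut fingers stand over the cap, around (350,285) in the crop. Now a slow press.

Call:
play_rows --translation '[[0.5,3,-1],[0,3,-1],[0,2,0],[0,2,0],[0,2,0],[0,2,0],[0,2,0],[0,2,0],[0,2,0],[0,2,0]]' --turn '[[0,0,0],[0,0,0],[0,0,0],[0,0,0],[0,0,0],[0,0,0],[0,0,0],[0,0,0],[0,0,0],[0,0,0]]' --fingers '[-1,-1,-1,-1,-1,-1,-1,-1,-1,-1]'

```text
time: 3.48
position: [0.5075, 0.07, 0.0754]
tool_rot: [-1.57, 0.011, -0.012]
ft_force: [-2.8, -1.3, 8.2]
grip_width: 0.004
```

Call:
play_rows --translation '[[0,2,0],[0,2,0],[0,2,0],[0,2,0],[0,2,0],[0,2,0],[0,1.5,0],[0,1,0],[0,0,0],[0,0,0]]' --turn '[[0,0,0],[0,0,0],[0,0,0],[0,0,0],[0,0,0],[0,0,0],[0,0,0],[0,0,0],[0,0,0],[0,0,0]]' --fingers '[-1,-1,-1,-1,-1,-1,-1,-1,-1,-1]'

```text
time: 4.32
position: [0.5074, 0.07, 0.0608]
tool_rot: [-1.57, 0.011, -0.012]
ft_force: [-2.3, 0.0, 6.8]
grip_width: 0.005
```

```bash
python3 - <<'E'
from h import *
go(-73,0,.06)
cv2.imwrite("pics/s2.png",cv2.resize(ctrl.get_image("scene")[150:300,200:400],None,fx=4,fy=4,interpolation=cv2.INTER_CUBIC))
E
```

```text
t 4.3167 pos [0.5074 0.07   0.0608] F [-72.5   0.7] f [-2.3  0.   6.8] grip 0.005 
need tool mm [-0.5  0.8 -0.7] turn [-0.0004  0.0058  0.0002]
```

View pics/s2.png

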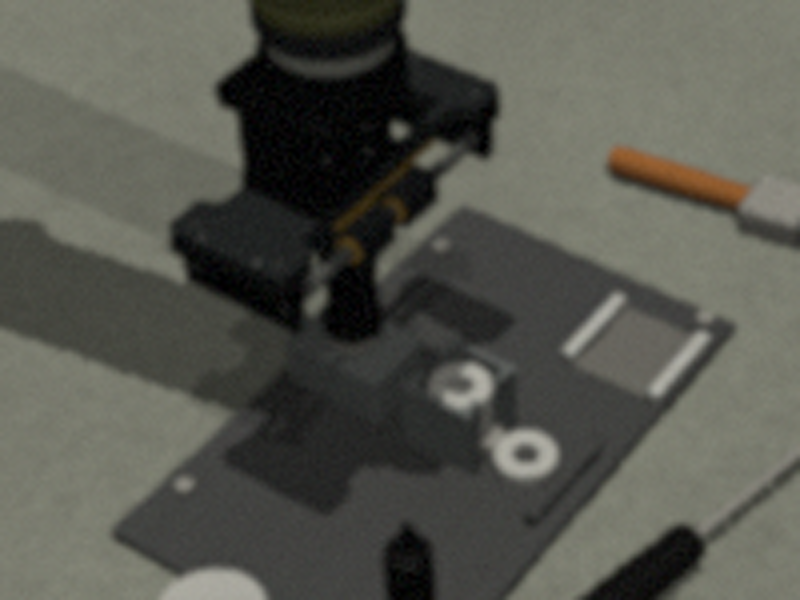

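The ring is out, at about (525,455) in the crop. Two more millimetres will confirm the stop.

Call:
play_rows --translation '[[0,1,0],[0,1,0],[0,0.5,0],[0,0,0],[0,0,0],[0,0,0],[0,0,0],[0,0,0],[0,0,0],[0,0,0]]' --turn '[[0,0,0],[0,0,0],[0,0,0],[0,0,0],[0,0,0],[0,0,0],[0,0,0],[0,0,0],[0,0,0],[0,0,0]]' --fingers '[-1,-1,-1,-1,-1,-1,-1,-1,-1,-1]'

```text
time: 5.2
position: [0.5075, 0.07, 0.0603]
tool_rot: [-1.57, 0.012, -0.012]
ft_force: [-8.6, -1.4, 20.6]
grip_width: 0.005
```

```bash
python3 - <<'E'
from h import *
go(-73,0,.06)
im=ctrl.get_image("scene");g=cv2.cvtColor(im,cv2.COLOR_BGR2GRAY);cv2.imwrite("pics/s3.png",im)
m=np.zeros_like(g);m[252:276,320:345]=(g[252:276,320:345]>110);M=cv2.moments(m,True);c=(M['m10']/M['m00'],M['m01']/M['m00'])
print(c,M['m00'],F(ray("scene",c,.018)))
E
```

```text
t 5.2 pos [0.5075 0.07   0.0603] F [-72.4   0.7] f [-8.6 -1.4 20.6] grip 0.005 
need tool mm [-0.6  0.3 -0.7] turn [-0.0011  0.0057 -0.0001]
(330.69565217391306, 262.832298136646) 161.0 [45.6 -1.8]
```

The plunger is on its stop and the ring is at about feeder (45.6, −1.8). I'll raise the arm and move over the landing.

Call:
play_rows --translation '[[0,-4,0],[0,-4,0],[0,-4,0],[0,-4,0],[0,-4,0],[0,-4,0],[0,-8,0],[0,-15,0],[0,-15,0],[0,-15,0]]' --turn '[[0,0,0],[0,0,0],[0,0,0],[0,0,0],[0,0,0],[0,0,0],[0,0,0],[0,0,0],[0,0,0],[0,0,0]]' --fingers '[-1,-1,-1,-1,-1,-1,-1,-1,-1,-1]'

```text
time: 6.08
position: [0.5069, 0.0698, 0.1352]
tool_rot: [-1.571, 0.012, -0.011]
ft_force: [0.3, 0.1, 0.5]
grip_width: 0.006
```

```bash
python3 - <<'E'
from h import *
cv2.imwrite("pics/s4.png",cv2.resize(ctrl.get_image("scene")[150:300,200:400],None,fx=4,fy=4,interpolation=cv2.INTER_CUBIC))
go(45.6,-1,.06)
E
```

```text
t 6.1333 pos [0.5089 0.0702 0.1383] F [-71.    0.9] f [ 1.6 -0.5  2.1] grip 0.007 
need tool mm [116.3  78.8  -2.7] turn [-0.0014  0.0057  0.0042]
```

View pics/s4.png

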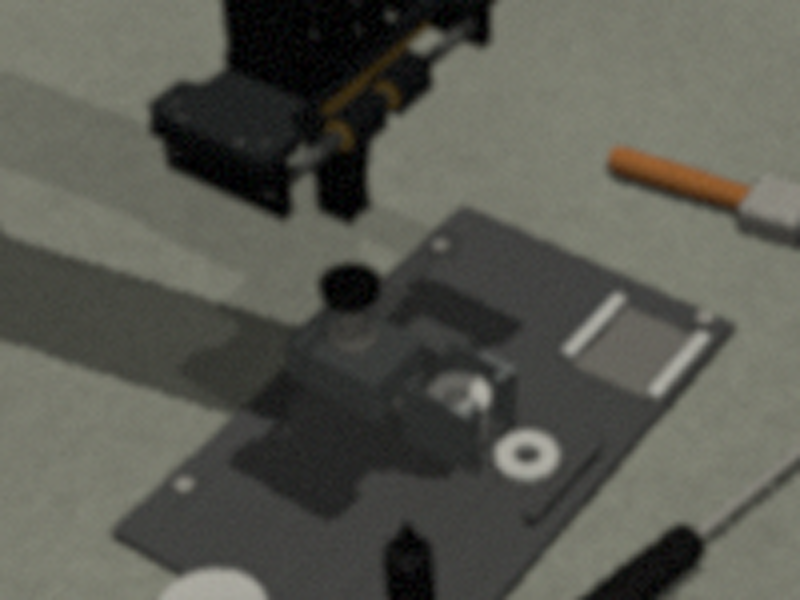

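The plunger is up, the stack has dropped and the ring lies in front of the mouth at (527,455).

```bash
python3 - <<'E'
from h import *
im=ctrl.get_image("top");g=cv2.cvtColor(im,cv2.COLOR_BGR2GRAY)
cv2.imwrite("pics/t4.png",cv2.resize(im[205:345,190:390],None,fx=4,fy=4,interpolation=cv2.INTER_CUBIC))
print(proj("top",[.625,.067,.018]))
m=np.zeros_like(g);m[232:252,278:308]=(g[232:252,278:308]>120);M=cv2.moments(m,True);c=(M['m10']/M['m00'],M['m01']/M['m00'])
print(c,M['m00'],F(ray("top",c,.018)))
E
```

```text
[292.09153676 243.79411213]Traceback (most recent call last):
  File "<stdin>", line 5, in <module>
ZeroDivisionError: float division by zero
```

View pics/t4.png

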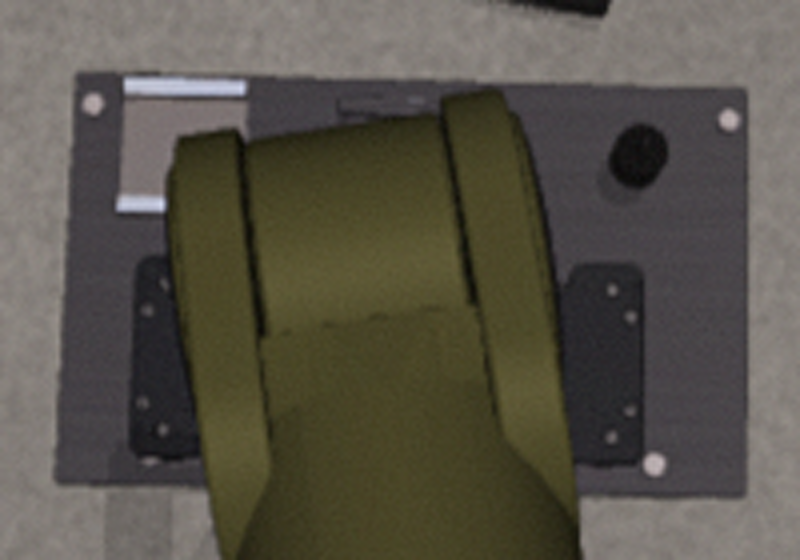

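Call:
play_rows --translation '[[20,0,-0.5],[20,0,-0.5],[20,0,-0.5],[20,0,-0.5],[20,0,0],[16.5,0,0],[0,14,0],[0,14,0],[0,0,0],[0,0,0]]' --turn '[[0,0.0055,0],[0,0,0],[0,0,0],[0,0,0],[0,0,0],[0,0,0],[0,0,0],[0,0,0],[0,0,0],[0,0,0]]' --fingers '[0.06,0.06,0.06,0.06,0.06,0.06,0.06,0.06,0.06,0.06]'

```text
time: 7.02
position: [0.6224, 0.0655, 0.1049]
tool_rot: [-1.572, 0.019, -0.013]
ft_force: [-0.4, -0.5, 0.2]
grip_width: 0.523
```

```bash
python3 - <<'E'
from h import *
go(45.6,-1.3,.011)
i=ctrl.camera_info("wrist");im=ctrl.get_image("wrist")
print(i)
cv2.imwrite("pics/w5.png",im);cv2.imwrite("pics/s5.png",cv2.resize(ctrl.get_image("scene")[150:300,200:400],None,fx=4,fy=4))
print(proj("wrist",[*(O+RF@[.0456,-.0013]),.018],i))
E
```

```text
t 7.0167 pos [0.6224 0.0655 0.1049] F [42.6 -1.4] f [-0.4 -0.5  0.2] grip 0.523 
need tool mm [ 3.3 93.9  0.2] turn [ 0.0008  0.0003 -0.0033]
{'camera_matrix': array([[411.75612666,   0.        , 325.5965986 ],
       [  0.        , 411.75612666, 237.33489249],
       [  0.        ,   0.        ,   1.        ]]), 'R': array([[ 0.02121924,  0.99977396, -0.00132844],
       [ 0.95340592, -0.01983513,  0.30103774],
       [ 0.30094334, -0.00765433, -0.9536113 ]]), 't': array([-0.07838096, -0.59276411,  0.09330681])}
[326.24130296 249.31109503]
```

View pics/w5.png

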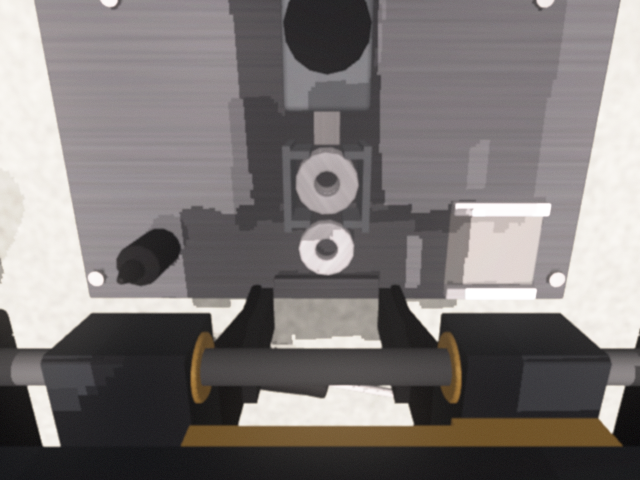

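View pics/s5.png

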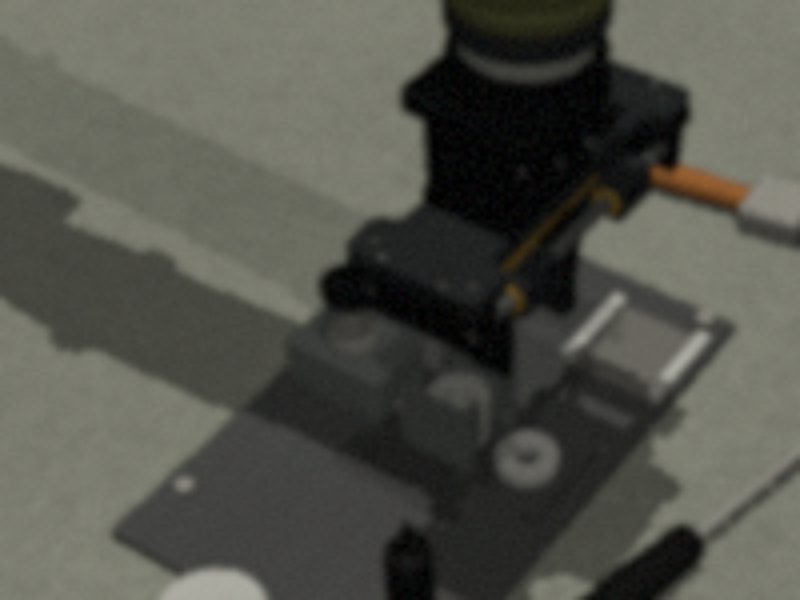

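The wrist view shows the ring at (327,247), where I predicted it. The nest rails are near (503,209) and (497,294), and the dropper is at (148,257).

```bash
python3 - <<'E'
from h import *
i=dict(camera_matrix=np.array([[411.75612666,0,325.5965986],[0,411.75612666,237.33489249],[0,0,1]]),R=np.array([[0.02121924,0.99977396,-0.00132844],[0.95340592,-0.01983513,0.30103774],[0.30094334,-0.00765433,-0.9536113]]),t=np.array([-0.07838096,-0.59276411,0.09330681]))
im=cv2.imread("pics/w5.png");g=cv2.cvtColor(im,cv2.COLOR_BGR2GRAY)
m=np.zeros_like(g);m[221:276,296:358]=(g[221:276,296:358]>150)*255
cs,_=cv2.findContours(m,cv2.RETR_EXTERNAL,2);c=max(cs,key=cv2.contourArea);P=np.array([ray("w",p[0],.018,i)[:2] for p in c],np.float32);print(cv2.minEnclosingCircle(c),F(cv2.minEnclosingCircle(P)[0]),cv2.minEnclosingCircle(P)[1])
e=cv2.fitEllipse(c);print(e,F(ray("w",e[0],.018,i)))
# rail edges at x=500: inner edges
for col in(480,500,520): print(col,[int(v) for v in g[195:225,col]],[int(v) for v in g[280:303,col]])
for r in (209,): print([ (x,int(g[r,x])) for x in list(range(450,462))+list(range(545,556))])
E
```

```text
((326.1258850097656, 248.47122192382812), 27.243629455566406) [45.5 -1.3] 0.01769970916211605
((326.20953369140625, 248.54225158691406), (50.57344055175781, 53.61931228637695), 85.2750244140625) [45.1 -1.3]
480 [134, 133, 129, 127, 128, 127, 131, 155, 215, 250, 253, 253, 253, 253, 254, 255, 255, 255, 255, 255, 252, 227, 197, 192, 193, 195, 202, 213, 219, 218] [216, 209, 195, 170, 138, 126, 132, 159, 228, 254, 255, 255, 255, 255, 255, 255, 255, 255, 254, 249, 241, 239, 238]
500 [133, 133, 132, 132, 129, 128, 132, 155, 213, 249, 253, 253, 253, 253, 253, 253, 253, 253, 253, 253, 245, 218, 195, 193, 193, 193, 193, 193, 192, 194] [219, 217, 208, 180, 141, 135, 144, 164, 228, 254, 255, 255, 255, 255, 255, 255, 255, 255, 254, 249, 242, 241, 240]
520 [133, 133, 134, 132, 133, 129, 134, 152, 209, 248, 253, 253, 253, 253, 253, 253, 253, 253, 253, 253, 245, 219, 195, 192, 194, 193, 194, 195, 199, 199] [216, 209, 196, 180, 155, 142, 143, 164, 225, 253, 255, 255, 255, 255, 255, 255, 255, 255, 254, 248, 240, 238, 237]
[(450, 79), (451, 90), (452, 101), (453, 105), (454, 127), (455, 167), (456, 194), (457, 193), (458, 183), (459, 181), (460, 182), (461, 180), (545, 255), (546, 255), (547, 255), (548, 255), (549, 254), (550, 223), (551, 161), (552, 144), (553, 144), (554, 145), (555, 143)]
```

```bash
python3 - <<'E'
from h import *
i=dict(camera_matrix=np.array([[411.75612666,0,325.5965986],[0,411.75612666,237.33489249],[0,0,1]]),R=np.array([[0.02121924,0.99977396,-0.00132844],[0.95340592,-0.01983513,0.30103774],[0.30094334,-0.00765433,-0.9536113]]),t=np.array([-0.07838096,-0.59276411,0.09330681]))
for p in((454,209),(550.5,209),(500,202.7),(500,287.8)): print(p,F(ray("w",p,.016,i)))
go(45.3,-1.3,.012)
E
```

```text
(454, 209) [19.6 78.7]
(550.5, 209) [ 19.6 139.1]
(500, 202.7) [ 15.6 107. ]
(500, 287.8) [ 73.4 114.3]
t 7.1167 pos [0.6237 0.0657 0.1069] F [43.9 -1.2] f [0.3 0.3 0.7] grip 0.531 
need tool mm [ 1.4 94.9 -0.1] turn [-0.0001  0.0004  0.0002]
```

Call:
play_rows --translation '[[1.5,15,0],[0,15,0],[0,15,0],[0,15,0],[0,12,0],[0,10,0],[0,7,0],[0,4,0],[0,0,0],[0,0,0]]' --turn '[[0,0,0],[0,0,0],[0,0,0],[0,0,0],[0,0,0],[0,0,0],[0,0,0],[0,0,0],[0,0,0],[0,0,0]]' --fingers '[0.06,0.06,0.06,0.06,0.06,0.06,0.06,0.06,0.06,0.06]'

```text
time: 7.95
position: [0.6256, 0.0656, 0.014]
tool_rot: [-1.571, 0.015, -0.016]
ft_force: [0.5, -0.6, 0.8]
grip_width: 0.526
```

```bash
python3 - <<'E'
from h import *
go(45.3,-1.3,.012)
cv2.imwrite("pics/w6.png",ctrl.get_image("wrist"))
E
```

```text
t 7.95 pos [0.6256 0.0656 0.014 ] F [45.7 -1.2] f [ 0.5 -0.6  0.8] grip 0.526 
need tool mm [-0.4  2.  -0.1] turn [-0.0001  0.0003  0.0006]
```

View pics/w6.png

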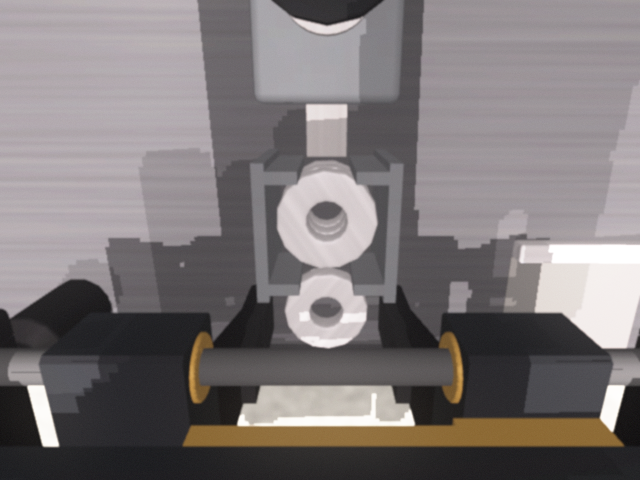

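The ring at (327,308) sits between the open fingers. I'll push it left, slowly.

Call:
play_rows --translation '[[0,2,0],[0,0,2],[0,0,2],[0,0,3],[0,0,4],[0,0,4],[0,0,4],[0,0,4],[0,0,4],[0,0,4]]' --turn '[[0,0,0],[0,0,0],[0,0,0],[0,0,0],[0,0,0],[0,0,0],[0,0,0],[0,0,0],[0,0,0],[0,0,0]]' --fingers '[0,0,0,0,0,0,0,0,0,0]'

```text
time: 8.83
position: [0.6259, 0.0971, 0.0116]
tool_rot: [-1.571, 0.016, -0.016]
ft_force: [0.1, -1.0, 0.7]
grip_width: 0.501
```

```bash
python3 - <<'E'
from h import *
go(48.5,113.5,.012)
i=ctrl.camera_info("wrist");im=ctrl.get_image("wrist");cv2.imwrite("pics/w7.png",im)
E
```

```text
t 8.8333 pos [0.6259 0.0971 0.0116] F [45.3 30.2] f [ 0.1 -1.   0.7] grip 0.501 
need tool mm [ 3.2 -0.4 83.3] turn [-0.      0.0005  0.0001]
```

View pics/w7.png

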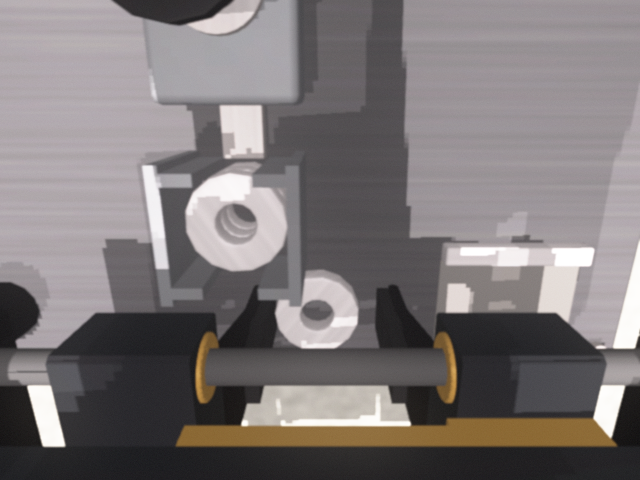

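The ring (317,310) is following and rests against the rear finger.

Call:
play_rows --translation '[[0.3,0,5],[0.3,0,5],[0.3,0,5],[0.3,0,5],[0.3,0,5],[0.3,0,5],[0.3,0,5],[0.3,0,5],[0.3,0,5],[0.3,0,5]]' --turn '[[0,0,0],[0,0,0],[0,0,0],[0,0,0],[0,0,0],[0,0,0],[0,0,0],[0,0,0],[0,0,0],[0,0,0]]' --fingers '[0,0,0,0,0,0,0,0,0,0]'

```text
time: 9.72
position: [0.6299, 0.1471, 0.0116]
tool_rot: [-1.571, 0.016, -0.016]
ft_force: [-0.2, -0.6, 0.4]
grip_width: 0.501
```

Call:
play_rows --translation '[[0,0,5],[0,0,5],[0,0,5],[0,0,4],[0,0,4],[0,0,3],[0,0,3],[0,0,2],[0,0,1],[0,0,0]]' --turn '[[0,0,0],[0,0,0],[0,0,0],[0,0,0],[0,0,0],[0,0,0],[0,0,0],[0,0,0],[0,0,0],[0,0,0]]' --fingers '[0,0,0,0,0,0,0,0,0,0]'

```text
time: 10.55
position: [0.6305, 0.1788, 0.0116]
tool_rot: [-1.571, 0.016, -0.016]
ft_force: [0.1, 0.3, -0.0]
grip_width: 0.5
```

```bash
python3 - <<'E'
from h import *
go(48.5,113.5,.012)
i=ctrl.camera_info("wrist");im=ctrl.get_image("wrist");cv2.imwrite("pics/w8.png",im)
print(proj("w",[*(O+RF@[.0485,.110]),.018],i))
np.save("i8.npy",i,allow_pickle=True)
E
```

```text
t 10.55 pos [0.6305 0.1788 0.0116] F [ 48.3 112. ] f [ 0.1  0.3 -0. ] grip 0.5 
need tool mm [ 0.2 -0.4  1.5] turn [-0.0001  0.0005  0.    ]
[321.1829013 315.6498274]
```

View pics/w8.png

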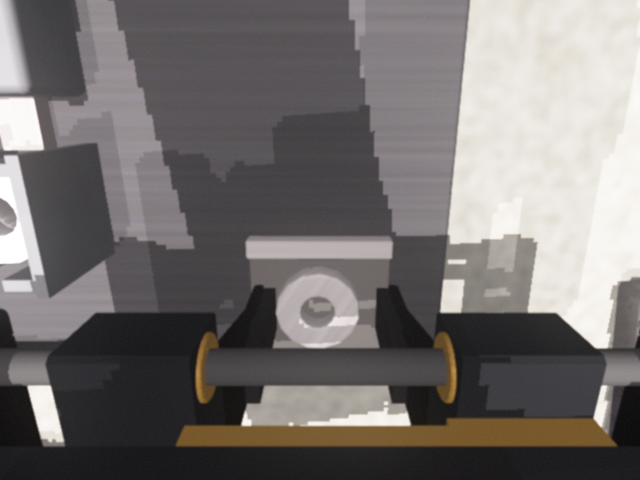

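The ring at (317,310) is between the rails and about 1 mm short of the middle, which spans 247–392 px. One more mm, then back off 4 mm and lift straight up.

Call:
play_rows --translation '[[0,0,1],[0,0,0],[0,0,-1.5],[0,0,-2],[0,0,0],[0,-5,0],[0,-10,0],[0,-20,0],[0,-30,0],[0,-30,0]]' --turn '[[0,0,0],[0,0,0],[0,0,0],[0,0,0],[0,0,0],[0,0,0],[0,0,0],[0,0,0],[0,0,0],[0,0,0]]' --fingers '[0,0,0,0,0,0,0,0,0,0]'

```text
time: 11.43
position: [0.6299, 0.1759, 0.1078]
tool_rot: [-1.571, 0.017, -0.015]
ft_force: [0.9, 0.9, 0.4]
grip_width: 0.498
```

Call:
play_rows --translation '[[0,-20,0],[-30,-10,0],[-30,0,0],[-30,0,0],[-30,0,0],[0,0,0],[0,0,0],[0,0,0],[0,0,0],[0,0,0]]' --turn '[[0,0,0],[0,0,0],[0,0,0],[0,0,0],[0,0,0],[0,0,0],[0,0,0],[0,0,0],[0,0,0],[0,0,0]]' --fingers '[0,0,0,0,0,0,0,0,0,0]'

```text
time: 12.27
position: [0.5117, 0.1782, 0.1369]
tool_rot: [-1.571, 0.016, -0.018]
ft_force: [0.1, -1.1, 0.4]
grip_width: 0.501
```

```bash
python3 - <<'E'
from h import *
go(48.5,113.5,.012)
i=ctrl.camera_info("wrist");im=ctrl.get_image("wrist");cv2.imwrite("pics/w9.png",im);np.save("i9.npy",i,allow_pickle=True)
cv2.imwrite("pics/s9.png",cv2.resize(ctrl.get_image("scene")[150:330,200:440],None,fx=3.3,fy=3.3,interpolation=cv2.INTER_CUBIC))
E
```

```text
t 12.2667 pos [0.5117 0.1782 0.1369] F [-70.5 109. ] f [ 0.1 -1.1  0.4] grip 0.501 
need tool mm [118.8 125.1   4.6] turn [ 0.0001 -0.0006  0.0011]
```

View pics/w9.png

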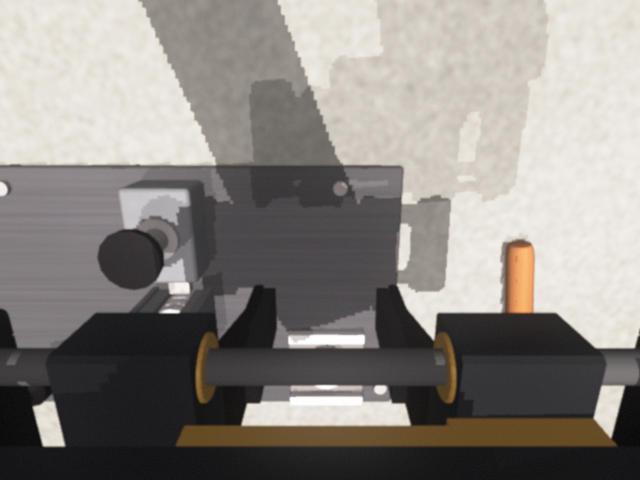

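View pics/s9.png

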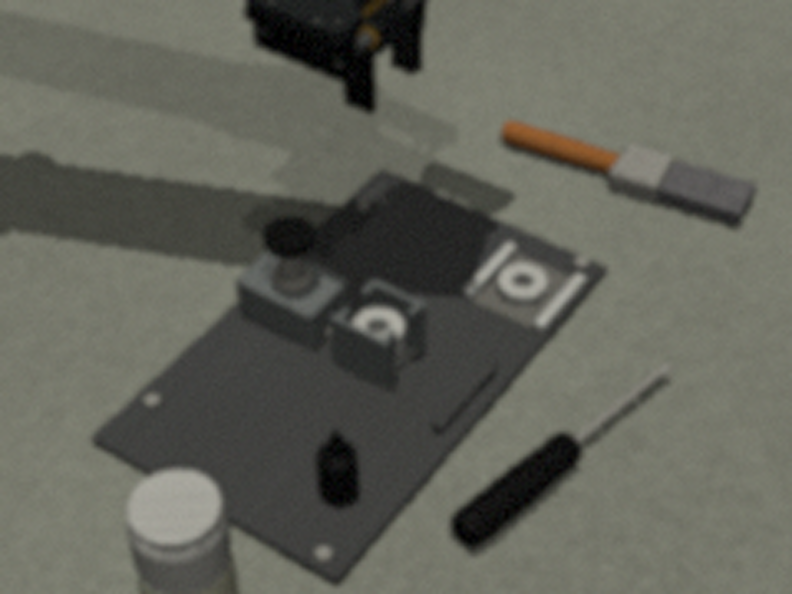

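The scene view shows the ring at (522,281), flat between the rails. The plunger is up and the stack is in the magazine. I'll check the ring's position with the top camera.

```bash
python3 - <<'E'
from h import *
print("scene",F(ray("scene",(200+522/3.3,150+281/3.3),.018)))
im=ctrl.get_image("top");cv2.imwrite("pics/t9.png",cv2.resize(im[205:345,190:390],None,fx=4,fy=4,interpolation=cv2.INTER_CUBIC))
g=cv2.cvtColor(im,cv2.COLOR_BGR2GRAY);m=np.zeros_like(g);m[230:253,218:254]=(g[230:253,218:254]>140);M=cv2.moments(m,True)
if M['m00']: c=(M['m10']/M['m00'],M['m01']/M['m00']);print(c,M['m00'],F(ray("top",c,.018)))
E
```

```text
scene [ 50.  106.6]
(234.9049773755656, 241.5610859728507) 221.0 [ 46.9 110.5]
```

View pics/t9.png

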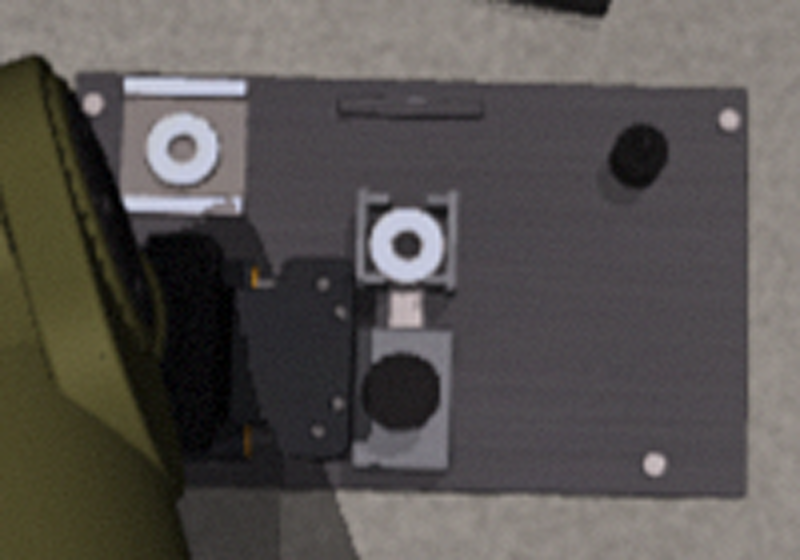

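The top view shows the ring at (182,148) in the crop, centred in the nest. The magazine, plunger and dropper are unchanged.

```bash
python3 -c "
from bench import ctrl
print(ctrl.close_job())"
```

```text
the job is handed in; nothing more can be done
None
```

The ring lies flat between the nest's rails, and the job is handed in at about 12.3 s of the 45 s allowed. I pressed the plunger once, slowly, to its stop and let it rise. One ring came out, and I slid it to the nest between loosely open fingertips without gripping or lifting it.

- **Ring position:** the last top view puts it at feeder (46.9, 110.5) mm, against a nest centre of about (48.8, 110.7) mm. The scene view gave (50.0, 106.6) mm, a rougher reading by eye. It differs by about 4 mm but is also inside the tolerance.
- **Nest position:** the wrist camera placed the nest centre at y of about 109 mm, 2 mm from the top view's figure, which is also harmless.
- **Rest of the scene:** the pictures show the plunger up and the stack dropped in the magazine. The bystanders are where they stood, as far as they are in view. The gripper is clear above the plate. I judged these by eye and did not measure them again.

The hand-in gives no verdict, so I have no confirmation beyond these checks.

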